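# Ready the measuring wheel

### The job

Get the measuring wheel ready for marking out floor lanes: with its handle still pushed in, turn the reset knob on its dial counter back to the zero stop. Then squeeze the red button in the side of the grip, pull the handle out past the first stop to the second and last stop, and let the button spring back out so the handle locks there. Finish holding the black grip, fingers off the button, with the handle end raised so the tube is clear above its rest and the wheel still standing in its pocket; keep holding it there, and leave the other things on the bench alone.

Things in the scene. Friction and masses are not known exactly. Their poses are not given: they have to be found in the camera images.
- measuring_wheel: compact measuring wheel (0.8 kg, loose) lying level in its bench stand: braked wheel 150 mm across and 30 mm wide with black tyre, dial counter, silver outer tube 25 mm thick, black grip. Origin: centre of the wheel's hub. x axis: along the tube from hub to grip; z up; all parts named here lie on or over this x axis line. The outer tube ends 432 mm from the hub. Lift the grip and it pivots about the hub
- reset_knob (a joint): reset knob of the counter with the red pointer under it: 0 = pointer on the red zero mark, which is on the grip side of the dial (hard stop there); grows clockwise seen from above, starts at 0.7 to 1.5 rad. So turn it anticlockwise to 0; friction about 0.02 N m, stays where it is left; fingers slip a little on the bar, so turn on against the stop
- knob_grip (a point): orange bar of the reset knob, 38 mm long, 10 mm thick, 22 mm high, on the knob's vertical axis 127 mm from the hub; on a thin stem (9 mm) 10 mm high; this point is the middle of the bar, 22 mm above the dial face (68 mm dial on a black housing 74 x 72 mm). The point's x axis runs along the bar and is the pointer's direction; z up
- handle (a joint): telescopic handle: 0 = pushed in and locked, first stop at 0.080 m, second and last stop at 0.160 m (end of travel 0.161). A pin in the grip's linkage locks it at each stop (1.5 mm play) and frees it only while the red button is pressed; about 2 to 4 N to slide. With the button out the pin snaps into a stop by itself. Against a stop, pulling with more than about 8 N can drag the wheel out of its pocket
- grip: black grip on the handle's end, 135 mm along the tube, 32 mm wide, 30 mm high; origin at its centre (502.5 mm from the hub when pushed in, 662.5 mm at the second stop), axes as the measuring wheel. Its centre and outer half are clear of the button
- button (a joint): red button in the side of the grip: 0 = out, 0.006 = fully in, the pin is free from 0.0035; spring 3 N rising to 6 N. It stands 5 mm proud of the grip, so fingers that close on the two sides of the grip at the button press it in
- button_face (a point): middle of the button's outer face (26 mm along the tube, 16 mm high), 37.5 mm from the grip's centre on the hub side and 21 mm to the side (-y of the grip, the side away from the robot); it slides out with the handle
- pocket (a point): where the hub sits when the wheel stands in the pocket of its grey steel stand (fixed), 88 mm above the bench
- rest: forked rest of the stand (fixed) under the tube, 390 mm from the hub: origin on the bench, fork floor 75 mm and prong tops 110 mm above the bench, 50 mm wide, 24 mm along the tube
- oil_a: grey one-litre oil bottle 62 x 100 x 222 mm, bystander; origin under its middle
- oil_b: yellow one-litre oil bottle 62 x 100 x 222 mm, bystander; origin under its middle
- filter_carton: white carton with red band 95 x 95 x 105 mm, bystander; origin under its middle
- pad_carton: blue carton with white band 90 x 170 x 65 mm, bystander; origin under its middle
- marking_tape: roll of yellow floor-marking tape, 104 mm across, 50 mm high, lying flat, bystander; origin under its middle
- chalk_reel: blue chalk-line reel 125 x 72 x 48 mm, lying flat, bystander; origin under its drum
- clipboard: clipboard with paper 150 x 210 x 16 mm, bystander; origin under its middle

How it is judged:
On the way, in this order (a step that is already met when the one before it is completed fails the run):
1. the counter is at its zero stop while the handle is still pushed in (value of joint reset_knob below 0.08 rad and value of joint handle below 0.01 m), for 0.2 s.
2. the handle is at its second stop and the button has sprung out, so that it is locked there (value of joint handle above 0.1565 m and value of joint button below 0.0015 m), for 0.1 s.
At the end, for the whole second after the job is handed in: Counter within 0.08 rad of zero; handle at the second stop (0.1565 m or more), button out (under 1.5 mm); fingers holding the grip with over 3 N; tube not touching its rest, grip centre over 125 mm above the bench; hub within 20 mm of its pocket; grip at rest (all of step 2 and value of joint reset_knob below 0.08 rad and contact force between the fingers and grip above 3 N and contact force between rest and measuring_wheel below 0.05 N and height (world z) of grip above 0.125 m and distance between measuring_wheel and pocket below 0.02 m and linear speed of grip below 0.03 m/s); the arm keeps its last pose, push and grip.
It fails at once if a bystander is pushed more than 20 mm (distance of any of oil_a, oil_b, filter_carton, pad_carton, marking_tape, chalk_reel, clipboard from where it was at the start of the episode above 0.02 m).
It fails at once if the wheel comes out of its pocket (hub more than 50 mm away) (distance between measuring_wheel and pocket above 0.05 m).
It also fails if it takes over 58 s, if anything falls off the work surface, if the arm or the gripper's body presses on something with over 40 N, if the wrist force passes 120 N, or if a joint passes its speed limit or range.

### The arm

A 6-joint arm with a two-finger parallel gripper is mounted at the origin on the work surface. World frame = base frame: x ahead of the robot, y to its left, z up, the work surface at z = 0. Lengths are in m, angles in rad, forces in N, time in s.
With the tool pointing down it reaches from about 0.375 to 0.975 m from the base axis. Payload 3.8 kg.
Tool frame: the origin (TCP) lies on the centre line of the jaws, within the pads' length; the fingertips stand 22 mm ahead of it and the grasp point (between the pads) lies 3 mm ahead of it; z points along the fingers, x is the direction in which the jaws open and shut, and the axes are right-handed (so a half turn about z gives the same grasp; the last joint's range is limited). The gripper opens to 85 mm and grips with 20 to 120 N. Pads are 22 mm wide; open, the fingers measure 114 mm over their backs; the gripper's body (76 mm by 85 mm) begins 54 mm behind the grasp point. The pads swing forward as they close: fully open they stand 13 mm farther back than shut.
Start: joints at [-1.256, 0.264, 1.604, -0, 1.274, -0.037], TCP at [0.233, -0.634, 0.253] pointing down, gripper open.
Joint ranges: [-2.63, 2.63], [-0.94, 2.18], [0.31, 2.57], [-1.31, 4.45], [0, 2.66], [-2.55, 2.55]. Speed limits (rad/s): [2.57, 2.57, 3.14, 3.14, 3.14, 3.14].

### API

Orientations are given as a rotation vector (axis times angle).
In Python, from workcell import bot, viewer gives the robot as it stands.
- The arm moves only by the tool move_arm, never from a script. Its argument "series" is text: rows parted by semicolons, each of 7 numbers parted by spaces: the turn, a rotation vector about the tool's x, y, z scaled (see below), then the shift along the tool's x, y, z scaled (see below), then the opening, from -1 (shut) to 1 (fully open). A call has exactly 8 rows; each row is the pose to reach, as a shift and turn from the pose commanded when the call began, along the tool's axes at that moment; what a row does not reach only later rows make up. The controller multiplies each number of a shift by 100 mm and each number of a turn by 120 degrees. A row lasts 1/10 s, in which the tool goes at most 50 mm and 8.59 degrees, less where a joint would pass 70% of its speed; a pose out of reach is approached as far as the arm can. A call with a number of a shift or a turn outside -1 to 1 is refused whole. A call with a gripper value outside its range is refused whole. The fingers move at their own pace and stop on an object; "squeeze" is the grip in N (left out, the last holds). Time passes only in rows, so rows that repeat a pose let the fingers close, or fill a call up. It gives the time, the measured TCP pose, the force and the opening at its end, in the units of the state.
- bot.read_state(): the state, without advancing time (a new reading comes with each control period).
- viewer.read_camera(name): name is "side" or "top" or "wrist"; returns a dict with "pixels" (384x512x3 uint8, red, green, blue), "K" (3x3 intrinsics, pixels), "world_to_cam" (4x4, takes a point from world to camera coordinates); the wrist camera has in their place "mount" (4x4, takes a point from camera to tool coordinates, whose origin is the TCP and whose axes are the tool frame's). Camera axes: x right, y up, looking along -z (the intrinsics and any distortion apply to the point x, -y, -z); pixel columns grow to the right and rows downward; lengths in m; the calibration is good to about 2 mm. A picture is of the moment at which its call begins: read the wrist's pose just before it. There is no depth.
- bot.finish_job(): hands the job in, once; it reports no verdict.
The state is a dict: "time": time; "q": joint angles; "joint_vel": joint speeds; "joint_torque": joint torques, N m; "tool_pos": TCP position; "tcp_rot": TCP orientation; "wrist_force": force on the tool from outside, world axes, zero at the start; "torque": the same for the moment, N m; "width": opening from 0.0 (shut) to 1.0 (fully open).
Only numpy, scipy, OpenCV 4.12 (cv2) and the standard library are available. Lean on these libraries where they do the work, as an engineer would, in place of code of your own. Each camera call takes 0.05 s, during which the arm holds its last target.

## Working session

There is one attempt and no reset: what is moved stays moved. The work goes in short steps, Python scripts to look and compute and a tool call to move; the robot and the scene stay as the last step left them, time stands still between calls to the robot, and variables do not carry over. Pictures are saved under pics/ and viewed, and the job is handed in when it is done.

Besides the shell and the picture viewer there is one more tool, called after "Request:" in YAML: its name, and indented under it one key for each argument. move_arm: Moves the arm, as the interface text tells. Its arguments: {"type":"object","properties":{"series":{"type":"string"},"squeeze":{"type":"number"}},"required":["series"]}

```bash
ls; mkdir -p pics; python3 - <<'E'
from workcell import bot, viewer
import cv2,numpy as np
print(bot.read_state())
for n in ["side","top","wrist"]:
    c=viewer.read_camera(n); cv2.imwrite(f"pics/a_{n}.png",c["pixels"][:,:,::-1]); print(n,c["K"],c.get("world_to_cam",c.get("mount")),[k for k in c])
E
```

```text
pics
{'time': 0.0, 'q': array([-1.25588740e+00,  2.64779160e-01,  1.60541323e+00,  1.08505225e-05,
        1.27368438e+00, -3.68811864e-02]), 'joint_vel': array([-0.0005511 ,  0.00123545, -0.00069217, -0.00205327, -0.00110094,
        0.00076452]), 'joint_torque': array([-9.72936941e-04, -5.15108621e+01, -3.67308676e+01,  4.11691894e-05,
        1.28558680e-02, -3.10772873e-05]), 'tool_pos': array([ 0.23238837, -0.63299416,  0.25192325]), 'tcp_rot': array([-2.57475541,  1.79764756,  0.00285302]), 'wrist_force': array([-0.19490249, -0.23499479, -0.00152532]), 'torque': array([0.03132592, 0.0357944 , 0.00579861]), 'width': 1.001628548891066}
side [[478.38265798   0.         253.33238848]
 [  0.         478.38265798 199.38368148]
 [  0.           0.           1.        ]] [[-0.70586846 -0.70813418 -0.01719626  0.38644955]
 [ 0.43756551 -0.45499941  0.77557202 -0.35019554]
 [-0.55703334  0.53992734  0.63102482 -1.41196684]
 [ 0.          0.          0.          1.        ]] ['pixels', 'K', 'world_to_cam']
top [[483.02540416   0.         253.22813074]
 [  0.         483.02540416 199.25766453]
 [  0.           0.           1.        ]] [[-0.01669129 -0.99984691 -0.00524953 -0.01241303]
 [ 0.99000462 -0.0172619   0.13997459 -0.56123525]
 [-0.14004378 -0.0028607   0.99014118 -1.33503352]
 [ 0.          0.          0.          1.        ]] ['pixels', 'K', 'world_to_cam']
wrist [[277.45112982   0.         257.89632301]
 [  0.         277.45112982 195.39269387]
 [  0.           0.           1.        ]] [[ 9.99999994e-01  3.15494579e-05  1.00806432e-04  6.83407042e-04]
 [ 5.93062644e-05 -9.57428269e-01 -2.88671276e-01 -7.47967515e-02]
 [ 8.74075050e-05  2.88671280e-01 -9.57428266e-01 -1.21549769e-01]
 [ 0.00000000e+00  0.00000000e+00  0.00000000e+00  1.00000000e+00]] ['pixels', 'K', 'mount']
```

View pics/a_top.png

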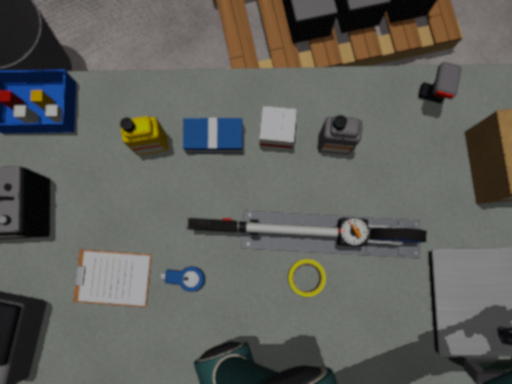

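View pics/a_side.png

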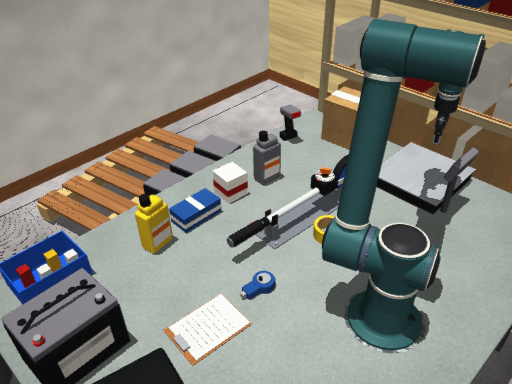

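View pics/a_wrist.png

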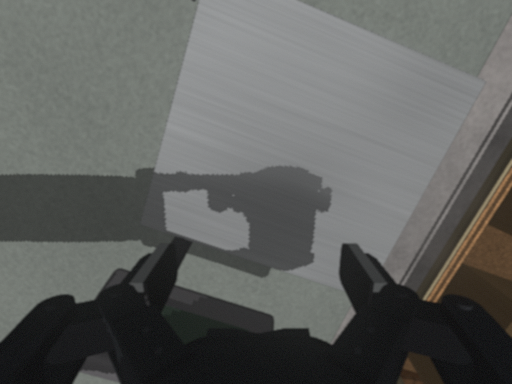

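```bash
cat > h.py <<'E'
from workcell import bot, viewer
import cv2,numpy as np
from scipy.spatial.transform import Rotation as R
def ray(c,uv,pose=None):
    K=c["K"]; d=np.array([(uv[0]-K[0,2])/K[0,0],-(uv[1]-K[1,2])/K[1,1],-1.])
    if "mount" in c:
        M=c["mount"]; p,r=pose; Rw=R.from_rotvec(r).as_matrix()
        o=Rw@M[:3,3]+p; d=Rw@M[:3,:3]@d
    else:
        W=c["world_to_cam"]; Rt=W[:3,:3].T; o=-Rt@W[:3,3]; d=Rt@d
    return o,d/np.linalg.norm(d)
def plane(c,uv,z,pose=None):
    o,d=ray(c,uv,pose); return o+d*(z-o[2])/d[2]
def tri(r1,r2):
    (a,d),(b,e)=r1,r2
    s=np.linalg.lstsq(np.stack([d,-e],1),b-a,rcond=None)[0]
    p,q=a+d*s[0],b+e*s[1]; return (p+q)/2,np.linalg.norm(p-q)
def proj(c,P,pose=None):
    if "mount" in c:
        p,r=pose; Rw=R.from_rotvec(r).as_matrix(); M=c["mount"]
        q=M[:3,:3].T@(Rw.T@(np.array(P)-p)-M[:3,3])
    else:
        W=c["world_to_cam"]; q=W[:3,:3]@P+W[:3,3]
    K=c["K"]; return np.array([K[0,0]*q[0]/-q[2]+K[0,2],K[1,1]*-q[1]/-q[2]+K[1,2]])
def pose():
    s=bot.read_state(); return s["tool_pos"],s["tcp_rot"]
def shot(n,f,crop=None,k=1):
    P=pose(); c=viewer.read_camera(n); im=c["pixels"][:,:,::-1]
    if crop: x0,y0,x1,y1=crop; im=im[y0:y1,x0:x1]
    cv2.imwrite("pics/"+f,cv2.resize(im,None,fx=k,fy=k,interpolation=cv2.INTER_CUBIC)); return c,P
E
python3 - <<'E'
from h import *
c,_=shot("top","b_top.png",(180,200,440,270),3); s,_=shot("side","b_side.png",(220,140,370,260),5)
def mask(im,lo,hi):
    return cv2.inRange(cv2.cvtColor(im,cv2.COLOR_RGB2HSV),lo,hi)
for n,k in (("top",c),("side",s)):
    for nm,lo,hi in (("orange",(8,150,120),(18,255,255)),("red",(0,150,80),(5,255,255))):
        m=mask(k["pixels"],lo,hi); N,l,st,ce=cv2.connectedComponentsWithStats(m)
        print(n,nm,[(st[i].tolist(),ce[i].round(1).tolist()) for i in range(1,N) if st[i][4]>3])
for uv in ((189,226),(245,229),(397,235),(426,237),(356,231)): print(uv,plane(c,uv,0.088).round(3))
E
```

```text
top orange [([220, 0, 23, 58, 630], [230.5, 29.1]), ([232, 0, 26, 66, 631], [244.4, 34.2]), ([261, 0, 21, 49, 544], [270.9, 24.7]), ([274, 0, 26, 66, 461], [285.6, 36.9]), ([440, 0, 16, 39, 215], [447.3, 19.7]), ([431, 4, 9, 11, 61], [435.2, 10.0]), ([431, 16, 17, 26, 276], [438.5, 28.4]), ([391, 27, 17, 23, 264], [399.2, 37.7]), ([405, 26, 12, 21, 137], [410.4, 35.9]), ([366, 33, 11, 23, 155], [371.0, 43.9]), ([352, 35, 17, 23, 266], [359.6, 46.2]), ([376, 38, 2, 5, 5], [376.6, 40.0]), ([312, 43, 17, 22, 265], [319.7, 54.1]), ([326, 42, 13, 22, 185], [331.8, 51.7]), ([378, 44, 3, 9, 9], [379.0, 48.0]), ([271, 49, 16, 17, 204], [278.5, 57.5]), ([232, 57, 13, 10, 102], [238.0, 61.9]), ([339, 56, 2, 6, 6], [339.5, 58.5]), ([352, 226, 8, 11, 29], [356.6, 231.7]), ([79, 251, 3, 13, 24], [80.2, 257.2]), ([75, 287, 3, 14, 27], [75.9, 293.3])]
top red [([437, 91, 17, 6, 47], [444.7, 93.6]), ([0, 92, 11, 10, 98], [4.6, 96.4]), ([223, 219, 8, 2, 14], [226.9, 219.4]), ([339, 228, 1, 5, 5], [339.0, 230.0])]
side orange [([144, 126, 54, 26, 517], [170.7, 137.9]), ([125, 137, 55, 26, 570], [152.5, 149.3]), ([106, 150, 56, 27, 614], [134.2, 162.4]), ([265, 160, 14, 10, 56], [271.4, 164.0]), ([85, 162, 59, 34, 786], [116.8, 177.8]), ([320, 168, 11, 7, 55], [325.0, 170.5]), ([63, 176, 73, 37, 1008], [98.6, 194.1]), ([38, 191, 71, 38, 1047], [73.0, 209.4]), ([152, 221, 18, 17, 92], [160.6, 228.7]), ([164, 323, 87, 42, 237], [194.4, 345.8])]
side red [([404, 77, 30, 15, 257], [418.3, 84.0]), ([291, 111, 9, 7, 41], [295.4, 114.4]), ([214, 181, 33, 16, 171], [230.5, 188.7]), ([16, 264, 14, 23, 101], [22.4, 271.4]), ([28, 282, 4, 3, 5], [29.4, 283.2]), ([33, 336, 11, 10, 44], [38.5, 341.9])]
(189, 226) [0.484 0.154 0.088]
(245, 229) [0.473 0.002 0.088]
(397, 235) [ 0.449 -0.41   0.088]
(426, 237) [ 0.443 -0.488  0.088]
(356, 231) [ 0.462 -0.3    0.088]
```

View pics/b_top.png

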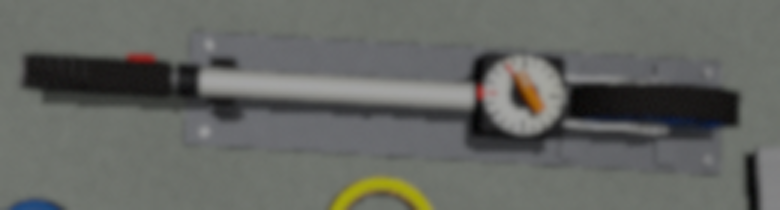

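View pics/b_side.png

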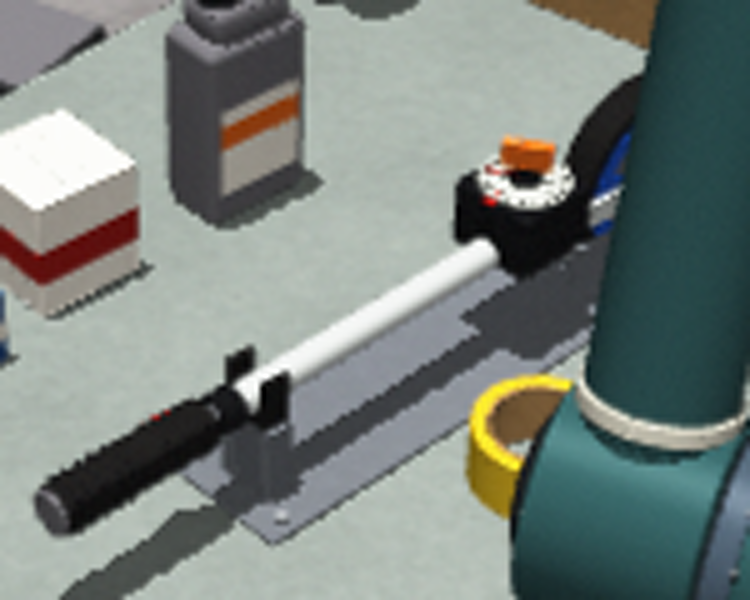

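```bash
python3 - <<'E'
from h import *
c=viewer.read_camera("top"); s=viewer.read_camera("side")
print(tri(ray(c,(356,230)),ray(s,(325.5,170.5))))
# tube: centre line edges in top
hsv=cv2.cvtColor(c["pixels"],cv2.COLOR_RGB2HSV)
pts=[]
for u in range(255,332,4):
    col=c["pixels"][215:245,u].astype(int).min(1); w=np.where(col>150)[0]+215
    if len(w): pts.append((u,w.mean())); print(u,w.min(),w.max(),end=' ; ')
pts=np.array(pts);f=np.polyfit(pts[:,0],pts[:,1],1);print(f)
for u in (189,238,250,330,356,397): print(u,plane(c,(u,np.polyval(f,u)),0.098).round(4))
E
```

```text
(array([ 0.46019814, -0.28461666,  0.15895444]), np.float64(0.0013747243220512855))
255 226 228 ; 259 226 228 ; 263 226 229 ; 267 226 229 ; 271 226 229 ; 275 227 229 ; 279 227 229 ; 283 227 230 ; 287 227 230 ; 291 227 230 ; 295 228 230 ; 299 228 231 ; 303 228 231 ; 307 228 231 ; 311 229 231 ; 315 229 232 ; 319 229 232 ; 323 229 232 ; 327 230 232 ; 331 230 232 ; [5.60150376e-02 2.12537594e+02]
189 [0.4905 0.1527 0.098 ]
238 [0.4808 0.0202 0.098 ]
250 [ 0.4784 -0.0122  0.098 ]
330 [ 0.4626 -0.2276  0.098 ]
356 [ 0.4575 -0.2975  0.098 ]
397 [ 0.4494 -0.4074  0.098 ]
```

```bash
cat >> h.py <<'E'
def down(yaw):  # tool down with tool x at world yaw (deg)
    y=np.deg2rad(yaw); x=np.array([np.cos(y),np.sin(y),0]); z=np.array([0,0,-1.]); return np.stack([x,np.cross(z,x),z],1)
def go(p,Rt):
    P,r=pose(); Rw=R.from_rotvec(r).as_matrix()
    print("shift",(Rw.T@(np.array(p)-P)/0.1).round(3),"turn",(R.from_matrix(Rw.T@Rt).as_rotvec(degrees=True)/120).round(3))
def st():
    s=bot.read_state(); Rw=R.from_rotvec(s["tcp_rot"]).as_matrix()
    print("t",round(s["time"],2),"p",s["tool_pos"].round(4),"yaw",round(np.degrees(np.arctan2(Rw[1,0],Rw[0,0])),1),"z",Rw[:,2].round(3),"F",s["wrist_force"].round(1),"T",s["torque"].round(2),"w",round(float(s["width"]),3),"q",s["q"].round(2))
E
python3 -c "
from h import *
st(); go((0.46,-0.2846,0.27),down(-64)); go((0.44,-0.20,0.30),down(-64))"
```

```text
t 0.35 p [ 0.2326 -0.6335  0.253 ] yaw -69.8 z [-0.     0.001 -1.   ] F [ 0.4 -0.6  0.2] T [0.05 0.03 0.  ] w 1.002 q [-1.26  0.26  1.6  -0.    1.27 -0.04]
shift [-2.492 -3.338 -0.169] turn [-0.     0.    -0.049]
shift [-3.355 -3.441 -0.469] turn [-0.     0.    -0.049]
```

Request:
move_arm:
  series: "0 0 -0.01 -0.09 -0.12 -0.01 -0.2;0 0 -0.01 -0.18 -0.25 -0.02 -0.2;0 0 -0.02 -0.28 -0.37 -0.03 -0.2;0 0 -0.03 -0.37 -0.5 -0.03 -0.2;0 0 -0.03 -0.47 -0.62 -0.04 -0.2;0 0 -0.04 -0.56 -0.75 -0.04 -0.2;0 0 -0.04 -0.65 -0.87 -0.05 -0.2;0 0 -0.05 -0.75 -1 -0.05 -0.2"

```text
time: 1.15
tool_pos: [0.3014, -0.5278, 0.2585]
tcp_rot: [2.667, -1.66, 0.001]
wrist_force: [1.0, 0.1, -0.8]
width: 0.401
```

Request:
move_arm:
  series: "0 0 0 -0.09 -0.12 -0.01 -0.2;0 0 0 -0.18 -0.25 -0.02 -0.2;0 0 0 -0.28 -0.37 -0.03 -0.2;0 0 0 -0.37 -0.5 -0.03 -0.2;0 0 0 -0.47 -0.62 -0.04 -0.2;0 0 0 -0.56 -0.75 -0.04 -0.2;0 0 0 -0.65 -0.87 -0.05 -0.2;0 0 0 -0.75 -1 -0.05 -0.2"

```text
time: 1.95
tool_pos: [0.3579, -0.4164, 0.2635]
tcp_rot: [2.666, -1.661, 0.0]
wrist_force: [0.4, 1.0, -0.2]
width: 0.402
```

```bash
python3 -c "
from h import *
st(); go((0.46,-0.2846,0.29),down(-64))"
```

```text
t 1.95 p [ 0.3579 -0.4164  0.2635] yaw -63.9 z [ 0. -0. -1.] F [ 0.4  1.  -0.2] T [-0.03  0.03 -0.03] w 0.402 q [-0.91  0.02  1.86 -0.    1.26  0.21]
shift [-0.733 -1.497 -0.265] turn [-0.    -0.     0.001]
```

Request:
move_arm:
  series: "0 0 0 -0.07 -0.13 -0.05 -0.2;0 0 0 -0.14 -0.26 -0.1 -0.2;0 0 0 -0.21 -0.4 -0.15 -0.2;0 0 0 -0.28 -0.54 -0.2 -0.2;0 0 0 -0.36 -0.68 -0.25 -0.2;0 0 0 -0.44 -0.82 -0.27 -0.2;0 0 0 -0.52 -0.95 -0.27 -0.2;0 0 0 -0.55 -1 -0.27 -0.2"

```text
time: 2.75
tool_pos: [0.4237, -0.3224, 0.2902]
tcp_rot: [-2.667, 1.659, 0.0]
wrist_force: [-0.8, -0.5, -0.6]
width: 0.402
```

```bash
python3 -c "
from h import *
c,P=shot('wrist','c_wrist.png',None,1.5);st(); go((0.46,-0.2846,0.29),down(-64)); print(proj(c,(.46,-.2846,.17),P))"
```

```text
t 2.8 p [ 0.4237 -0.3223  0.29  ] yaw -63.7 z [-0.     0.001 -1.   ] F [-0.3  0.6 -0.2] T [ 0.03 -0.01  0.01] w 0.401 q [-0.7  -0.03  1.86  0.    1.31  0.42]
shift [-0.177 -0.492  0.   ] turn [-0.     0.     0.002]
[236.29914883 142.63186782]
```

View pics/c_wrist.png

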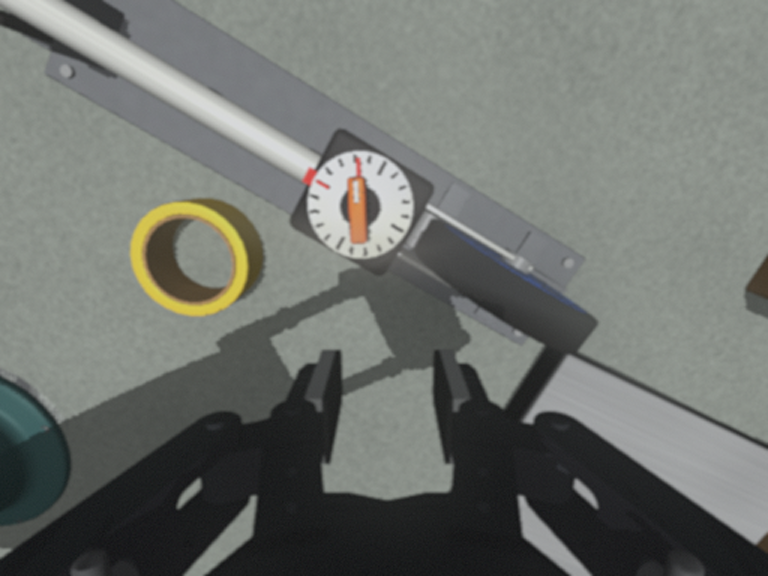

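```bash
python3 -c "
from h import *
P=pose(); c=viewer.read_camera('wrist')
m=cv2.inRange(cv2.cvtColor(c['pixels'],cv2.COLOR_RGB2HSV),(6,120,120),(22,255,255)); m[:100]=0;m[175:]=0;m[:,:215]=0;m[:,260:]=0
ys,xs=np.nonzero(m);print(xs.min(),xs.max(),ys.min(),ys.max(),len(xs)); print(cv2.minAreaRect(np.stack([xs,ys],1).astype(np.float32)))
a=plane(c,(355/1.5,181/1.5),.17,P);b=plane(c,(360/1.5,241/1.5),.17,P);print(a,b,(a+b)/2,np.degrees(np.arctan2(*(a-b)[1::-1])),np.linalg.norm(a-b))
d=plane(c,(360/1.5,204/1.5),.137,P);print('dial',d)
t=[plane(c,(u/1.5,v/1.5),.088,P) for u,v in ((30,10),(300,163))];print(t,np.degrees(np.arctan2(*(t[0]-t[1])[1::-1])))
"
```

```text
232 244 118 161 378
((237.9002685546875, 139.5050048828125), (42.94635009765625, 11.735340118408203), 87.1375961303711)
[ 0.47668833 -0.27698252  0.17      ] [ 0.44727959 -0.29390713  0.17      ] [ 0.46198396 -0.28544482  0.17      ] 29.92025416129476 0.03393105586532506
dial [ 0.46311617 -0.28418007  0.137     ]
[array([ 0.47587115, -0.02893758,  0.088     ]), array([ 0.4654543 , -0.23048919,  0.088     ])] 87.04139773880316
```

```bash
python3 -c "
from h import *
st();go((0.462,-0.285,0.23),down(-60))"
```

```text
t 2.85 p [ 0.4232 -0.323   0.2899] yaw -63.8 z [-0.  0. -1.] F [-0.2  0.1  0.2] T [-0.02 -0.03 -0.03] w 0.397 q [-0.7  -0.03  1.86 -0.    1.31  0.41]
shift [-0.169 -0.516  0.599] turn [ 0.     0.    -0.031]
```

Request:
move_arm:
  series: "0 0 -0.01 -0.03 -0.1 0.1 -0.2;0 0 -0.01 -0.06 -0.2 0.2 -0.2;0 0 -0.02 -0.1 -0.3 0.3 -0.2;0 0 -0.03 -0.13 -0.4 0.4 -0.2;0 0 -0.03 -0.16 -0.5 0.5 -0.2;0 0 -0.03 -0.17 -0.515 0.6 -0.2;0 0 -0.031 -0.17 -0.515 0.6 -0.2;0 0 -0.031 -0.17 -0.515 0.6 -0.2"

```text
time: 3.65
tool_pos: [0.4614, -0.2859, 0.2299]
tcp_rot: [2.719, -1.573, -0.001]
wrist_force: [-0.3, -0.4, 0.0]
width: 0.404
```

```bash
python3 -c "
from h import *
c,P=shot('wrist','d_wrist.png',None,1.5);st(); go((0.462,-0.285,0.166),down(-60)); "
```

```text
t 3.7 p [ 0.4616 -0.2863  0.2305] yaw -60.1 z [ 0. -0. -1.] F [0.  0.7 0.6] T [ 0.03 -0.03 -0.01] w 0.4 q [-0.6   0.03  1.91 -0.    1.2   0.45]
shift [-0.009 -0.01   0.645] turn [ 0.    -0.    -0.001]
```

View pics/d_wrist.png

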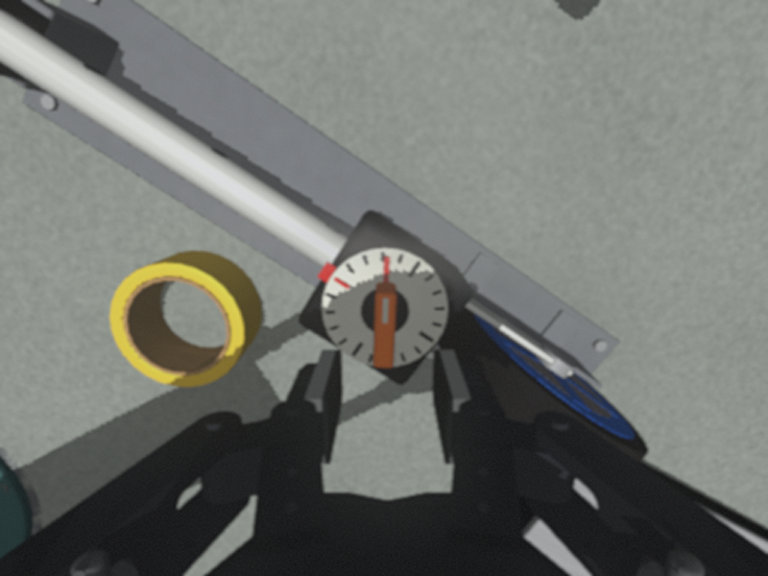

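Request:
move_arm:
  series: "0 0 0 -0.005 -0.01 0.16 -0.2;0 0 0 -0.005 -0.01 0.32 -0.2;0 0 0 -0.005 -0.01 0.48 -0.2;0 0 0 -0.005 -0.01 0.64 -0.2;0 0 0 -0.005 -0.01 0.645 -0.2;0 0 0 -0.005 -0.01 0.645 -1;0 0 0 -0.005 -0.01 0.645 -1;0 0 0 -0.005 -0.01 0.645 -1"
  squeeze: 25

```text
time: 4.5
tool_pos: [0.4625, -0.2849, 0.167]
tcp_rot: [-2.718, 1.574, -0.001]
wrist_force: [-1.8, 3.1, 3.7]
width: 0.109
```

```bash
python3 -c "
from h import *
c,P=shot('wrist','e_wrist.png',None,1.5);st()"
```

```text
t 4.55 p [ 0.4625 -0.2849  0.167 ] yaw -60.1 z [ 0.001  0.    -1.   ] F [-1.1  3.8  3.3] T [ 0.65  0.34 -0.06] w 0.109 q [-0.6   0.09  1.98  0.    1.08  0.45]
```

View pics/e_wrist.png

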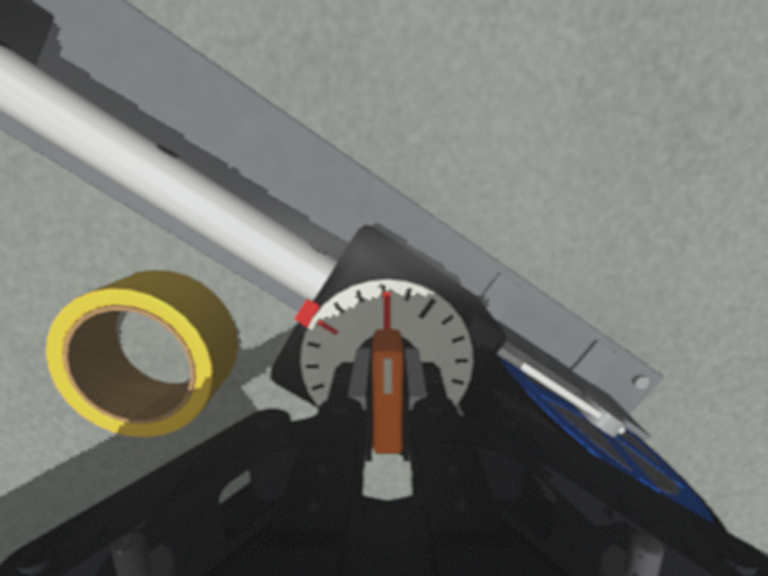

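Request:
move_arm:
  series: "0 0 -0.06 0 0 0 -1;0 0 -0.12 0 0 0 -1;0 0 -0.18 0 0 0 -1;0 0 -0.24 0 0 0 -1;0 0 -0.3 0 0 0 -1;0 0 -0.36 0 0 0 -1;0 0 -0.42 0 0 0 -1;0 0 -0.46 0 0 0 -1"

```text
time: 5.35
tool_pos: [0.4623, -0.2848, 0.167]
tcp_rot: [-3.139, 0.128, -0.0]
wrist_force: [-2.2, 4.2, 4.2]
width: 0.108
```

```bash
python3 -c "
from h import *
c,P=shot('wrist','f_wrist.png',None,1.5);st()"
```

```text
t 5.4 p [ 0.4623 -0.2848  0.167 ] yaw -4.5 z [ 0.  0. -1.] F [-1.5  3.4  5.6] T [0.86 0.61 0.01] w 0.111 q [-0.6   0.09  1.98  0.    1.08 -0.52]
```

View pics/f_wrist.png

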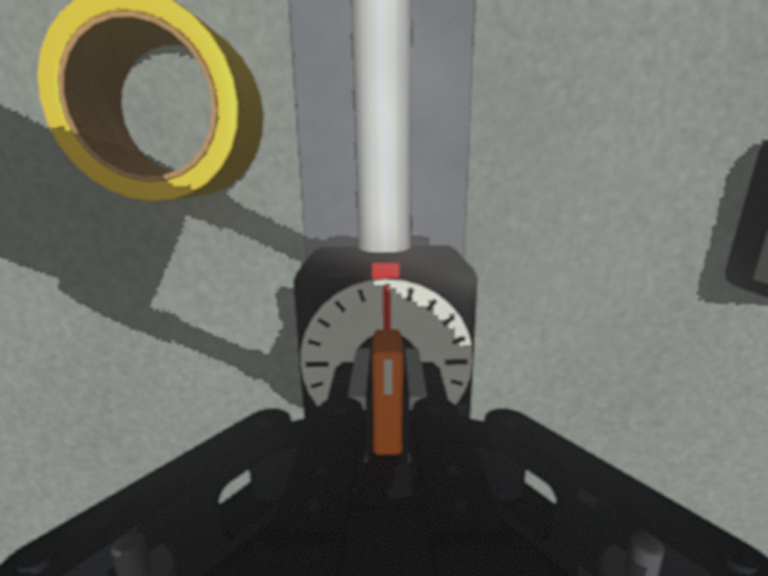

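Request:
move_arm:
  series: "0 0 -0.02 0 0 0 -1;0 0 -0.04 0 0 0 -1;0 0 -0.05 0 0 0 -1;0 0 -0.06 0 0 0 -1;0 0 -0.07 0 0 0 -1;0 0 -0.07 0 0 0 -1;0 0 -0.07 0 0 0 -1;0 0 -0.07 0 0 0 -1"

```text
time: 6.2
tool_pos: [0.4629, -0.2848, 0.1672]
tcp_rot: [-3.139, -0.086, -0.003]
wrist_force: [-0.4, 4.3, 5.2]
width: 0.11
```

```bash
python3 -c "
from h import *
c,P=shot('wrist','g_wrist.png',None,1.5);st()"
```

```text
t 6.25 p [ 0.4628 -0.2849  0.1672] yaw 3.2 z [ 0.002  0.001 -1.   ] F [-1.3  4.1  6.2] T [ 0.84  0.38 -1.64] w 0.109 q [-0.6   0.09  1.98  0.    1.08 -0.65]
```

View pics/g_wrist.png

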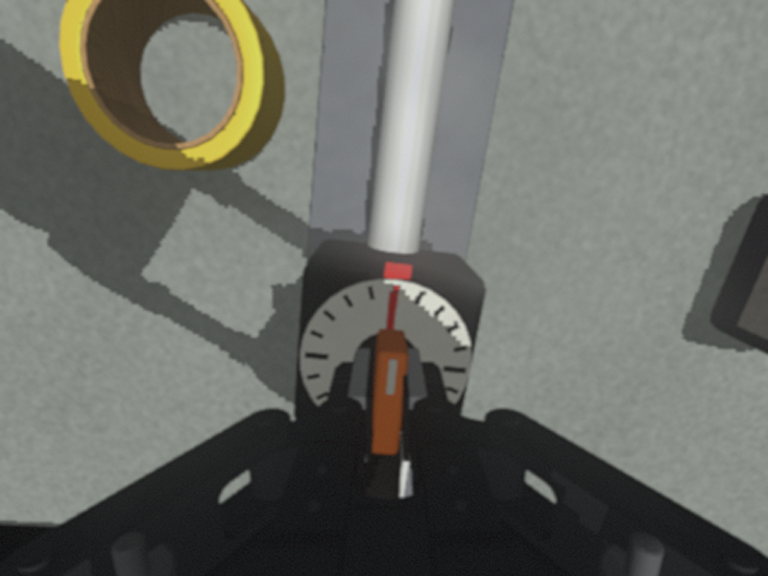

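Request:
move_arm:
  series: "0 0 -0.07 0 0 0 -0.2;0 0 -0.07 0 0 0 -0.2;0 0 -0.07 0 0 0 -0.2;0 0 -0.05 0 0 -0.05 -0.2;0 0 -0.03 0 0 -0.25 -0.2;0 0 0 0 0 -0.5 -0.2;0 0 0 0 0 -0.75 -0.2;0 0 0 0 0 -1 -0.2"

```text
time: 7.05
tool_pos: [0.4622, -0.2852, 0.2667]
tcp_rot: [3.14, 0.09, 0.0]
wrist_force: [-0.2, -0.2, -1.1]
width: 0.401
```

```bash
python3 -c "
from h import *
c,P=shot('wrist','i_wrist.png',None,1.5);st()"
```

```text
t 7.1 p [ 0.4643 -0.2866  0.2719] yaw 3.3 z [ 0.007 -0.005 -1.   ] F [ 1.  -0.7  1.9] T [-0.02 -0.09 -0.01] w 0.402 q [-0.6   0.    1.86 -0.    1.27 -0.66]
```

View pics/i_wrist.png

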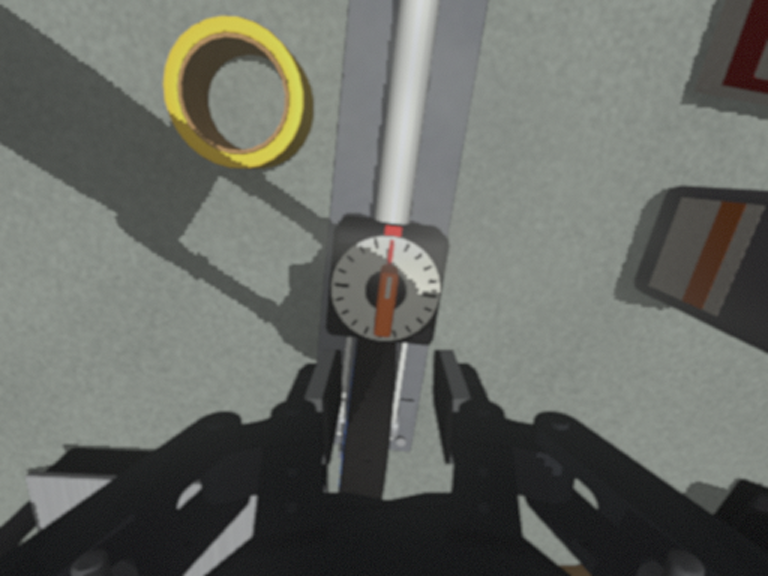

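Request:
move_arm:
  series: "0 0 0.01 0 -0.12 0 -0.2;0 0 0.02 0 -0.25 0 -0.2;0 0 0.03 0 -0.37 0 -0.2;0 0 0.04 0 -0.5 0 -0.2;0 0 0.05 0 -0.62 0 -0.2;0 0 0.06 0 -0.75 0 -0.2;0 0 0.061 0 -0.87 0 -0.2;0 0 0.061 0 -1 0 -0.2"

```text
time: 7.9
tool_pos: [0.4561, -0.1847, 0.2656]
tcp_rot: [3.14, -0.107, 0.0]
wrist_force: [0.3, -0.1, -0.6]
width: 0.399
```

Request:
move_arm:
  series: "0 0 0 0 -0.12 0 0.2;0 0 0 0 -0.25 0 0.2;0 0 0 0 -0.37 0 0.2;0 0 0 0 -0.5 0 0.2;0 0 0 0 -0.62 0 0.2;0 0 0 0 -0.75 0 0.2;0 0 0 0 -0.87 0 0.2;0 0 0 0 -1 0 0.2"

```text
time: 8.7
tool_pos: [0.4629, -0.0844, 0.2658]
tcp_rot: [3.14, -0.105, -0.0]
wrist_force: [0.3, 0.1, 0.5]
width: 0.601
```

```bash
python3 -c "
from h import *
st();go((.486,.05,.25),down(-4))"
```

```text
t 8.7 p [ 0.4629 -0.0844  0.2658] yaw -3.8 z [-0. -0. -1.] F [0.3 0.1 0.5] T [-0.01  0.    0.01] w 0.601 q [-0.23 -0.14  2.01 -0.    1.27 -0.17]
shift [ 0.141 -1.357  0.158] turn [0.    0.    0.001]
```

Request:
move_arm:
  series: "0 0 0 0.01 -0.12 0 0.4;0 0 0 0.02 -0.25 0 0.4;0 0 0 0.04 -0.38 0 0.4;0 0 0 0.05 -0.52 0 0.4;0 0 0 0.06 -0.66 0 0.4;0 0 0 0.07 -0.8 0 0.4;0 0 0 0.1 -0.93 0 0.4;0 0 0 0.1 -1 0 0.4"

```text
time: 9.5
tool_pos: [0.4799, 0.015, 0.2658]
tcp_rot: [-3.14, 0.104, -0.0]
wrist_force: [0.2, -0.3, -0.5]
width: 0.701
```

```bash
python3 -c "
from h import *
c,P=shot('wrist','j_wrist.png',None,1.5);st();go((.486,.05,.25),down(-4)); print(proj(c,(.486+.021,.05,.088),P)*1.5)"
```

```text
t 9.55 p [0.4798 0.0154 0.2658] yaw -3.8 z [-0.     0.001 -1.   ] F [-1.   0.5  1. ] T [ 0.05  0.01 -0.02] w 0.7 q [-0.02 -0.12  1.99  0.    1.27  0.05]
shift [ 0.039 -0.349  0.158] turn [-0.     0.     0.002]
[419.36568717 221.36598199]
```

View pics/j_wrist.png

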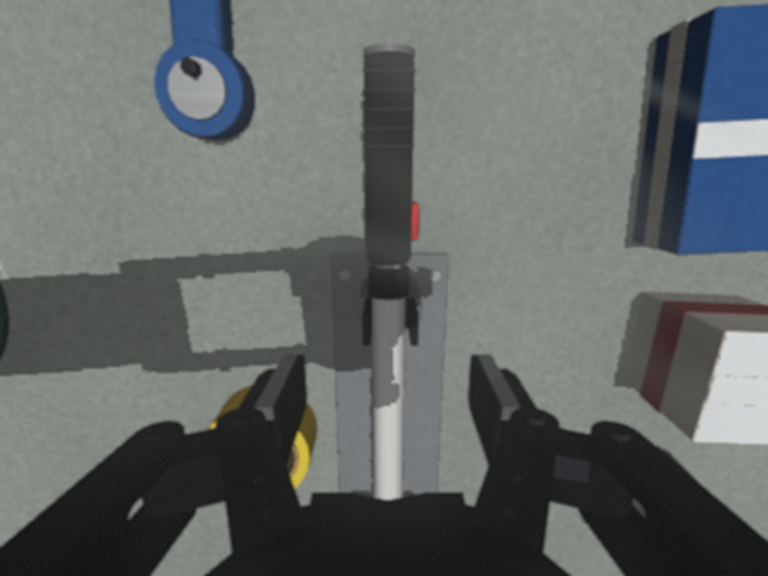

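Request:
move_arm:
  series: "0 0 0 0 -0.1 0.1 0.4;0 0 0 0 -0.2 0.25 0.4;0 0 0 0 -0.3 0.4 0.4;0 0 0 0.005 -0.345 0.55 0.4;0 0 0 0.005 -0.345 0.7 0.4;0 0 0 0.005 -0.345 0.85 0.4;0 0 0 0.005 -0.345 1 0.4;0 0 0 0.005 -0.345 1 0.4"

```text
time: 10.35
tool_pos: [0.48, 0.0477, 0.1624]
tcp_rot: [3.139, -0.106, -0.009]
wrist_force: [-1.2, 0.3, -0.1]
width: 0.7
```

```bash
python3 -c "
from h import *
c,P=shot('wrist','k_wrist.png',None,1.5);st();go((.4828,.05,.089),down(-3.9)); t=viewer.read_camera('top')
for uv in ((189,266),(230,219),(200,155),(204,278)): print(plane(t,uv,.05))"
```

```text
t 10.4 p [0.4809 0.0477 0.1638] yaw -3.9 z [-0.004 -0.    -1.   ] F [ 0.7  0.5 -0.7] T [ 0.02 -0.05  0.02] w 0.703 q [ 0.05 -0.02  2.1  -0.    1.07  0.11]
shift [ 0.02  -0.025  0.748] turn [0.    0.002 0.   ]
[0.37577563 0.15907185 0.05      ]
[0.50460623 0.04413255 0.05      ]
[0.69002144 0.12817753 0.05      ]
[0.34225319 0.11756502 0.05      ]
```

View pics/k_wrist.png

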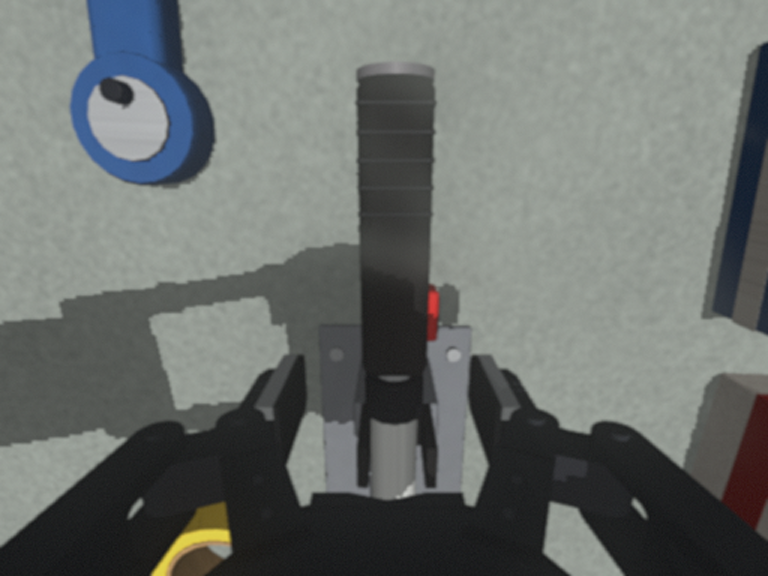

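```bash
python3 -c "
from h import *
c,P=shot('wrist','k2_wrist.png',None,1.5);st()
im=c['pixels']; m=cv2.inRange(cv2.cvtColor(im,cv2.COLOR_RGB2HSV),(0,150,80),(6,255,255)); m[:150]=0; m[:,330:]=0
ys,xs=np.nonzero(m);print(xs.min(),xs.max(),ys.min(),ys.max())
for v in (ys.min(),ys.max()): print(plane(c,(xs.max(),v),.092,P))
for v in (70,100,150,205):
  g=im[v].astype(int).max(1); w=[u for u in range(225,300) if g[u]<75]; print(v,w[0],w[-1],plane(c,((w[0]+w[-1])/2,v),.1,P))
"
```

```text
t 10.5 p [0.4825 0.0479 0.1658] yaw -3.9 z [ 0. -0. -1.] F [-0.7  0.2  0.1] T [ 0.01 -0.    0.03] w 0.702 q [ 0.05 -0.02  2.09 -0.    1.07  0.11]
281 288 193 224
[0.5061571 0.0627956 0.092    ]
[0.50527759 0.03838761 0.092     ]
70 235 284 [0.49070722 0.14554342 0.1       ]
100 237 283 [0.48987275 0.12801787 0.1       ]
150 238 282 [0.48781017 0.09642189 0.1       ]
205 237 280 [0.4842171  0.05772226 0.1       ]
```

Request:
move_arm:
  series: "0 0 0 0.016 -0.03 0.15 0.4;0 0 0 0.016 -0.03 0.3 0.4;0 0 0 0.016 -0.03 0.45 0.4;0 0 0 0.016 -0.03 0.6 0.4;0 0 0 0.016 -0.03 0.74 0.4;0 0 0 0.016 -0.03 0.77 0.4;0 0 0 0.016 -0.03 0.77 0.1;0 0 0 0.016 -0.03 0.77 0.1"
  squeeze: 25

```text
time: 11.3
tool_pos: [0.4848, 0.0509, 0.0895]
tcp_rot: [-3.14, 0.105, -0.002]
wrist_force: [-0.1, -0.1, -0.5]
width: 0.549
```

```bash
python3 -c "
from h import *
c,P=shot('wrist','l_wrist.png',None,1.5);st();shot('side','l_side.png',(220,140,370,260),5)"
```

```text
t 11.35 p [0.4849 0.051  0.0897] yaw -3.8 z [ 0.002  0.    -1.   ] F [-0.4  0.4 -0.1] T [-0.02  0.03 -0.  ] w 0.553 q [ 0.05  0.08  2.15 -0.    0.91  0.12]
```

View pics/l_wrist.png

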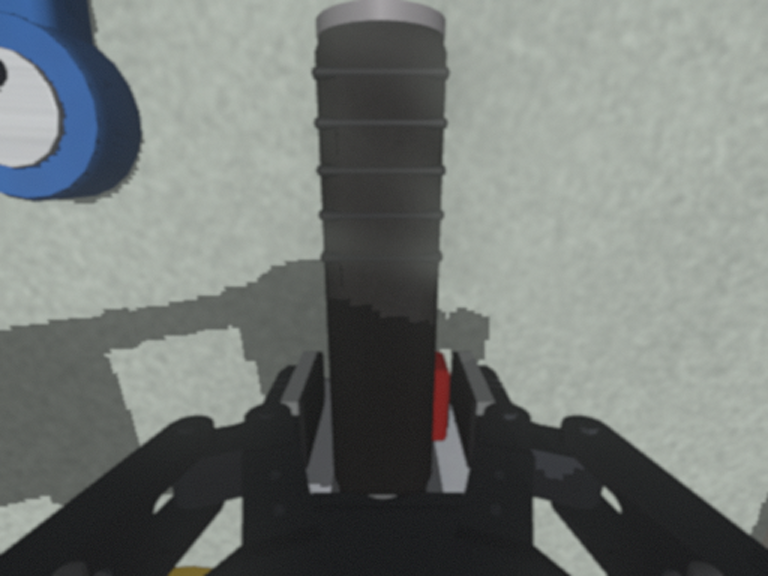

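Request:
move_arm:
  series: "0 0 0 -0.008 0 0 -0.1;0 0 0 -0.008 0 0 -0.2;0 0 0 -0.008 0 0 -0.3;0 0 0 -0.008 0 0 -0.5;0 0 0 -0.008 0 0 -0.7;0 0 0 -0.008 0 0 -1;0 0 0 -0.008 0 0 -1;0 0 0 -0.008 0 0 -1"
  squeeze: 25

```text
time: 12.2
tool_pos: [0.4839, 0.0511, 0.09]
tcp_rot: [-3.139, 0.106, -0.002]
wrist_force: [-1.9, -0.3, 6.8]
width: 0.37
```

```bash
python3 -c "
from h import *
c,P=shot('wrist','m_wrist.png',None,1.5);st();"
```

```text
t 12.25 p [0.4839 0.0511 0.09  ] yaw -3.9 z [ 0.001  0.    -1.   ] F [-2.  -0.1  7.1] T [ 0.04  0.28 -0.16] w 0.369 q [0.05 0.07 2.15 0.   0.91 0.12]
```

View pics/m_wrist.png

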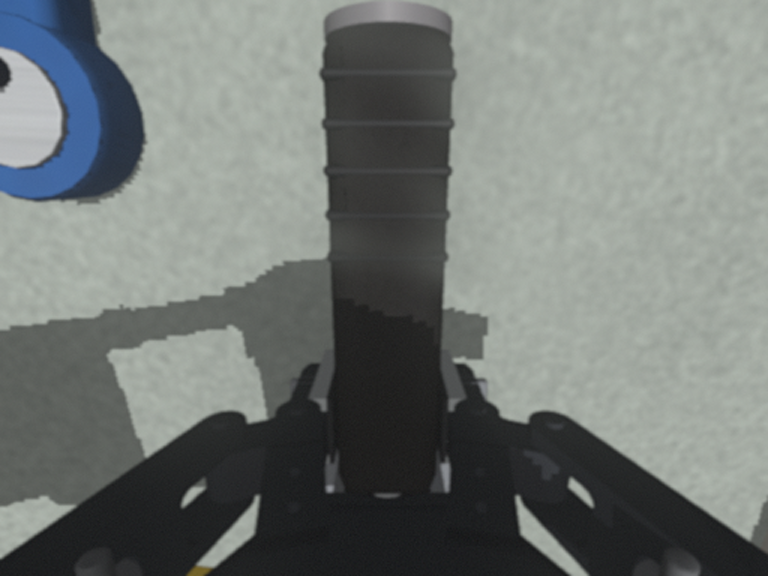

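Request:
move_arm:
  series: "0 0 0 0 -0.03 -0.01 -1;0 0 0 0 -0.1 -0.01 -1;0 0 0 0 -0.18 -0.01 -1;0 0 0 0 -0.26 -0.01 -1;0 0 0 0.001 -0.34 -0.01 -1;0 0 0 0.002 -0.42 -0.01 -1;0 0 0 0.002 -0.48 -0.01 -1;0 0 0 0.002 -0.5 -0.01 -1"
  squeeze: 25

```text
time: 13.05
tool_pos: [0.4871, 0.102, 0.0901]
tcp_rot: [-3.14, 0.104, -0.0]
wrist_force: [-0.6, -2.2, 5.7]
width: 0.37
```

```bash
python3 -c "
from h import *
c,P=shot('wrist','n_wrist.png',None,1.5);st();shot('top','n_top.png',(160,190,440,290),2.8)"
```

```text
t 13.1 p [0.4871 0.1022 0.0901] yaw -3.8 z [ 0.     0.001 -1.   ] F [-0.2 -0.1  5.3] T [-0.03  0.08 -0.24] w 0.369 q [0.16 0.09 2.13 0.   0.92 0.22]
```

View pics/n_wrist.png

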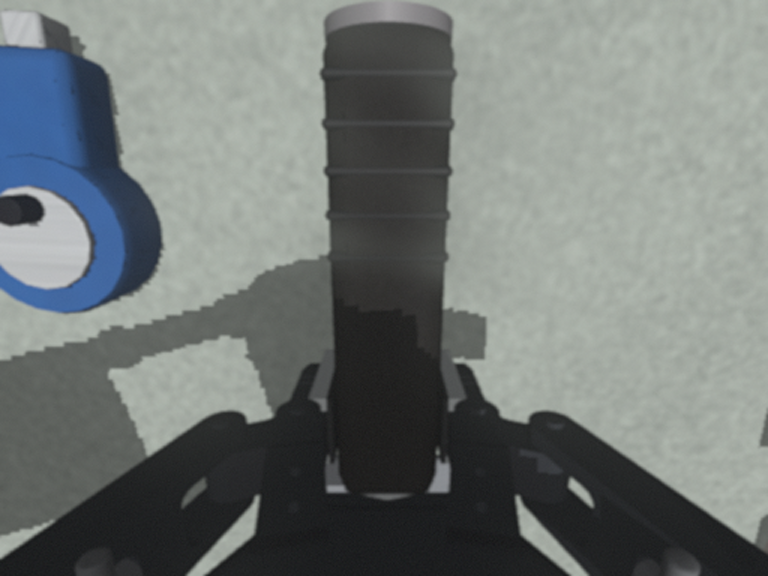

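View pics/n_top.png

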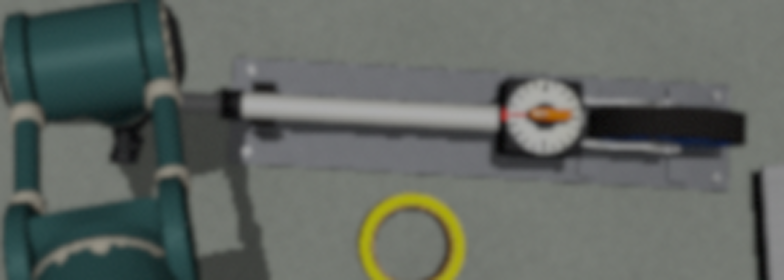

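Request:
move_arm:
  series: "0 0 0 0 -0.06 0 -1;0 0 0 0 -0.2 0 -1;0 0 0 0 -0.35 0 -1;0 0 0 0 -0.5 0 -1;0 0 0 0.002 -0.65 0 -1;0 0 0 0.003 -0.8 0 -1;0 0 0 0.004 -0.93 0 -1;0 0 0 0.004 -0.98 0 -1"
  squeeze: 25

```text
time: 13.95
tool_pos: [0.4938, 0.2004, 0.09]
tcp_rot: [-3.139, 0.104, -0.0]
wrist_force: [-1.2, -2.7, 5.5]
width: 0.369
```

```bash
python3 -c "
from h import *
c,P=shot('wrist','o_wrist.png',None,1.5);st();shot('top','o_top.png',(160,190,440,290),2.8)"
```

```text
t 14.0 p [0.4939 0.2009 0.0901] yaw -3.8 z [ 0.     0.001 -1.   ] F [-0.2  2.4  4.4] T [ 0.25  0.12 -0.25] w 0.371 q [0.34 0.16 2.06 0.   0.93 0.4 ]
```

View pics/o_wrist.png

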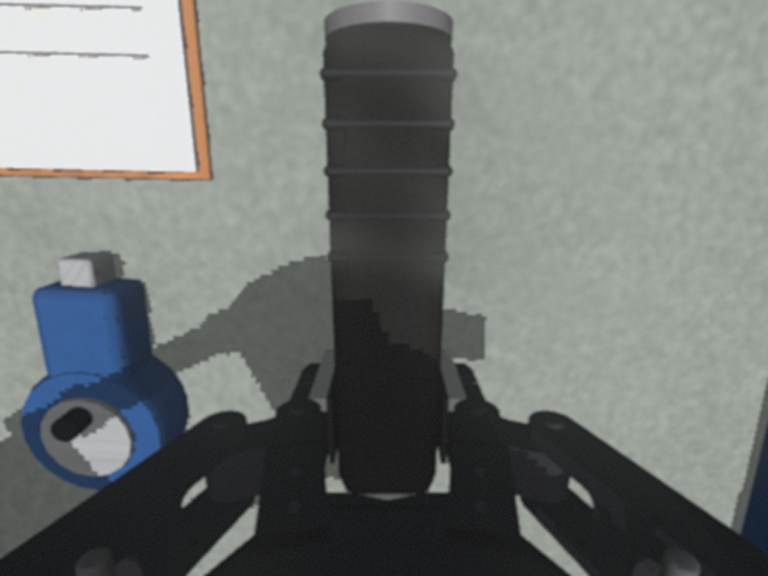

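View pics/o_top.png

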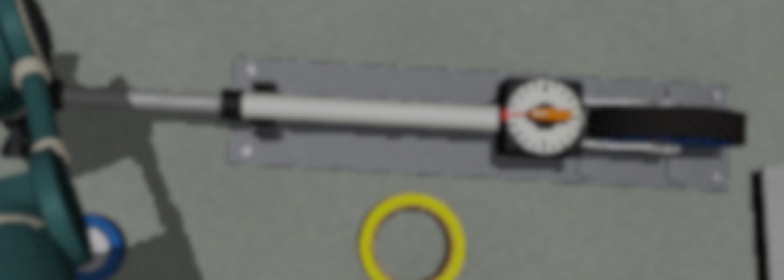

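Request:
move_arm:
  series: "0 0 0 0 0 0 0.3;0 0 0 0 0 0 0.3;0 0 0 0 0 0 0.3;0 0 0 0 -0.1 0 0.3;0 0 0 0 -0.2 0 0.3;0 0 0 0.002 -0.35 0 0.3;0 0 0 0.003 -0.45 0 0.3;0 0 0 0.003 -0.45 0 0.3"

```text
time: 14.85
tool_pos: [0.4975, 0.2454, 0.09]
tcp_rot: [-3.139, 0.102, -0.001]
wrist_force: [0.2, 0.9, 0.8]
width: 0.65
```

```bash
python3 -c "
from h import *
c,P=shot('wrist','p_wrist.png',None,1.5);st();shot('side','p_side.png',None,1.5)"
```

```text
t 14.9 p [0.4972 0.2446 0.0898] yaw -3.7 z [ 0. -0. -1.] F [ 0.9 -0.2 -0.2] T [-0.    0.   -0.01] w 0.652 q [ 0.41  0.2   2.01 -0.    0.93  0.48]
```

View pics/p_wrist.png

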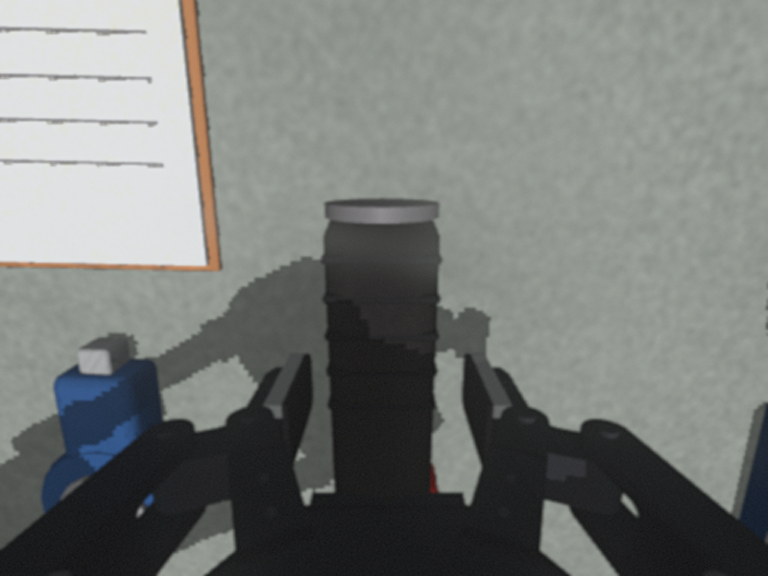

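View pics/p_side.png

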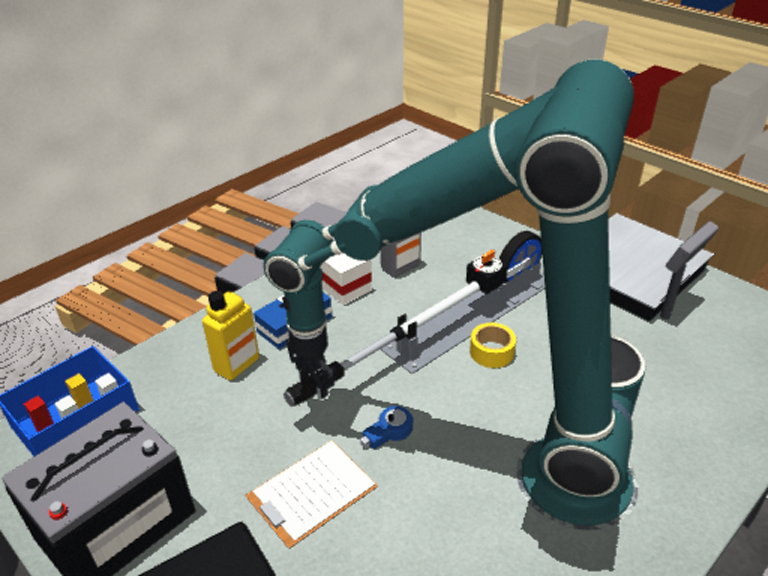

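Request:
move_arm:
  series: "0 0 0 -0.007 0 0 0;0 0 0 -0.007 0 0 -0.2;0 0 0 -0.007 0 0 -0.4;0 0 0 -0.007 0 0 -1;0 0 0 -0.007 0 0 -1;0 0 0 -0.007 0 0 -1;0 0 0 -0.007 0 0 -1;0 0 0 -0.007 0 0 -1"
  squeeze: 30

```text
time: 15.75
tool_pos: [0.4964, 0.2432, 0.0898]
tcp_rot: [3.139, -0.105, -0.0]
wrist_force: [0.4, -2.5, 1.1]
width: 0.369
```

```bash
python3 -c "
from h import *
st();shot('wrist','q_wrist.png',None,1.5)"
```

```text
t 15.75 p [0.4964 0.2432 0.0898] yaw -3.8 z [-0.    -0.001 -1.   ] F [ 0.4 -2.5  1.1] T [-0.4   0.06 -0.14] w 0.369 q [ 0.41  0.19  2.02 -0.    0.93  0.48]
```

View pics/q_wrist.png

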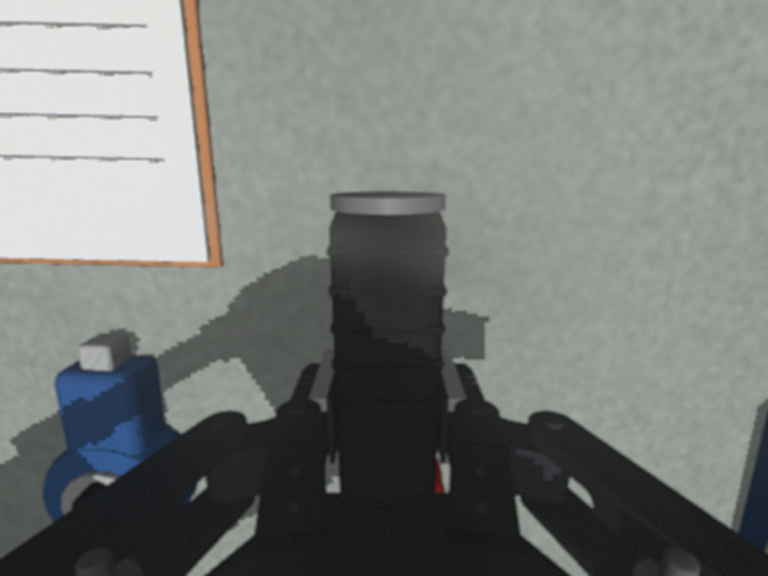

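Request:
move_arm:
  series: "0 0 0 0 -0.01 0 -1;0 0 0 0 -0.02 0 -1;0 0 0 0 -0.03 0 -1;0 0 0 0 -0.04 0 -1;0 0 0 0 -0.05 0 -1;0 0 0 0 -0.06 0 -1;0 0 0 0 -0.07 0 -1;0 0 0 0 -0.08 0 -1"

```text
time: 16.6
tool_pos: [0.497, 0.2518, 0.0898]
tcp_rot: [-3.139, 0.105, -0.0]
wrist_force: [-0.6, -1.0, 0.6]
width: 0.369
```

```bash
python3 -c "
from h import *
st()"
```

```text
t 16.6 p [0.497  0.2518 0.0898] yaw -3.8 z [ 0.  0. -1.] F [-0.6 -1.   0.6] T [-0.36  0.   -0.13] w 0.369 q [0.42 0.2  2.01 0.   0.93 0.49]
```

Request:
move_arm:
  series: "0 0 0 0 -0.004 0 -1;0 0 0 0 -0.008 0 -1;0 0 0 0 -0.01 0 -1;0 0 0 0 -0.01 0 -1;0 0 0 0 -0.01 0 -1;0 0 0 0 -0.01 0 -1;0 0 0 0 -0.01 0 -1;0 0 0 0 -0.01 0 -1"

```text
time: 17.4
tool_pos: [0.4971, 0.2528, 0.0898]
tcp_rot: [-3.139, 0.105, -0.0]
wrist_force: [0.7, 1.1, 0.3]
width: 0.367
```

```bash
python3 -c "
from h import *
st()"
```

```text
t 17.4 p [0.4971 0.2528 0.0898] yaw -3.8 z [ 0.     0.001 -1.   ] F [0.7 1.1 0.3] T [ 0.02  0.02 -0.12] w 0.367 q [0.43 0.2  2.01 0.   0.93 0.49]
```

Request:
move_arm:
  series: "0 0 0 0 -0.004 0 -1;0 0 0 0 -0.008 0 -1;0 0 0 0 -0.01 0 -1;0 0 0 0 -0.01 0 -1;0 0 0 0 -0.01 0 -1;0 0 0 0 -0.01 0 -1;0 0 0 0 -0.01 0 -1;0 0 0 0 -0.01 0 -1"

```text
time: 18.2
tool_pos: [0.4971, 0.2535, 0.0898]
tcp_rot: [3.14, -0.105, 0.0]
wrist_force: [-0.2, -2.4, 0.3]
width: 0.372
```

```bash
python3 -c "
from h import *
st();shot('top','r_top.png',(60,190,440,290),2.1)"
```

```text
t 18.2 p [0.4971 0.2535 0.0898] yaw -3.8 z [ 0. -0. -1.] F [-0.2 -2.4  0.3] T [-0.33 -0.   -0.18] w 0.372 q [ 0.43  0.2   2.   -0.    0.93  0.49]
```

View pics/r_top.png

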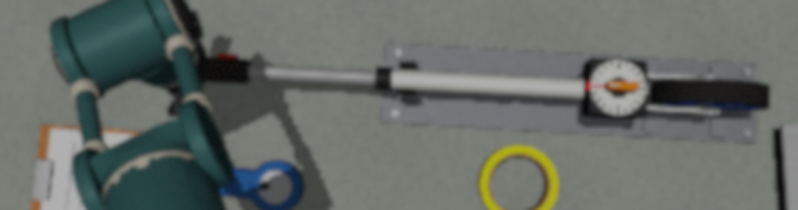

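Request:
move_arm:
  series: "0 0 0 0 -0.004 0 -1;0 0 0 0 -0.008 0 -1;0 0 0 0 -0.01 0 -1;0 0 0 0 -0.01 0 -1;0 0 0 0 -0.01 0 -1;0 0 0 0 -0.01 0 -1;0 0 0 0 -0.01 0 -1;0 0 0 0 -0.01 0 -1"

```text
time: 19.05
tool_pos: [0.4971, 0.2542, 0.0897]
tcp_rot: [3.139, -0.105, -0.0]
wrist_force: [-0.1, -5.8, 2.4]
width: 0.371
```

```bash
python3 -c "
from h import *
st()
c,P=shot('top','s_top.png')
p=c['pixels'];m=cv2.inRange(cv2.cvtColor(p,cv2.COLOR_RGB2HSV),(0,140,70),(6,255,255))
N,l,s,ce=cv2.connectedComponentsWithStats(m)
for i in range(1,N):
  if 150<ce[i][0]<350 and s[i][4]>3: print(s[i],ce[i],plane(c,ce[i],.092))"
```

```text
t 19.05 p [0.4971 0.2542 0.0897] yaw -3.8 z [-0.    -0.001 -1.   ] F [-0.1 -5.8  2.4] T [-0.76 -0.04 -0.14] w 0.371 q [ 0.43  0.2   2.   -0.    0.93  0.5 ]
[164 216   5   1   5] [166. 216.] [0.51158314 0.2162874  0.092     ]
[339 229   1   4   4] [339.  230.5] [ 0.46401368 -0.25297946  0.092     ]
```

Request:
move_arm:
  series: "0 0 0 0 0.005 0 -1;0 0 0 0 0.01 0 -1;0 0 0 0 0.015 0 -1;0 0 0 0 0.02 0 -1;0 0 0 0 0.025 0 -1;0 0 0 0 0.03 0 -1;0 0 0 0 0.035 0 -1;0 0 0 0 0.035 0 -1"

```text
time: 19.9
tool_pos: [0.4971, 0.2515, 0.0899]
tcp_rot: [-3.139, 0.106, -0.001]
wrist_force: [-0.1, 4.6, -0.9]
width: 0.368
```

```bash
python3 -c "
from h import *
st()"
```

```text
t 19.9 p [0.4971 0.2515 0.0899] yaw -3.9 z [ 0.     0.001 -1.   ] F [-0.1  4.6 -0.9] T [ 0.56  0.02 -0.12] w 0.368 q [0.42 0.2  2.01 0.   0.93 0.49]
```

Request:
move_arm:
  series: "0 0 0 0 0.005 0 -1;0 0 0 0 0.01 0 -1;0 0 0 0 0.015 0 -1;0 0 0 0 0.015 0 -1;0 0 0 0 0.015 0 -1;0 0 0 0 0.015 0 -1;0 0 0 0 0.015 0 -1;0 0 0 0 0.015 0 -1"

```text
time: 20.7
tool_pos: [0.4973, 0.2512, 0.0902]
tcp_rot: [-3.137, 0.106, -0.002]
wrist_force: [0.2, 8.2, -2.2]
width: 0.369
```

```bash
python3 -c "
from h import *
st()"
```

```text
t 20.7 p [0.4973 0.2512 0.0902] yaw -3.9 z [ 0.001  0.003 -1.   ] F [ 0.2  8.2 -2.2] T [ 1.14  0.03 -0.23] w 0.369 q [0.42 0.2  2.01 0.   0.93 0.49]
```

Request:
move_arm:
  series: "0 0 0 0 -0.01 0 -1;0 0 0 0 -0.02 0 -1;0 0 0 0 -0.03 0 -1;0 0 0 0 -0.03 0 -1;0 0 0 0 -0.03 0 -1;0 0 0 0 -0.03 0 -1;0 0 0 0 -0.03 0 -1;0 0 0 0 -0.03 0 -1"

```text
time: 21.5
tool_pos: [0.4971, 0.2523, 0.0898]
tcp_rot: [3.14, -0.105, 0.0]
wrist_force: [0.9, -1.8, 1.2]
width: 0.366
```

```bash
python3 -c "
from h import *
st()"
```

```text
t 21.5 p [0.4971 0.2523 0.0898] yaw -3.8 z [-0. -0. -1.] F [ 0.9 -1.8  1.2] T [-0.31  0.   -0.16] w 0.366 q [ 0.43  0.2   2.01 -0.    0.93  0.49]
```

Request:
move_arm:
  series: "0.0042 0 0 0 0 -0.058 -1;0.0083 0 0 0 0.001 -0.117 -1;0.0125 0 0 0 0.002 -0.175 -1;0.0167 0 0 0 0.004 -0.234 -1;0.0208 0 0 0 0.006 -0.292 -1;0.025 0 0 0 0.009 -0.351 -1;0.0292 0 0 0 0.0125 -0.409 -1;0.0292 0 0 0 0.0125 -0.409 -1"
  squeeze: 35

```text
time: 22.3
tool_pos: [0.4976, 0.2513, 0.1319]
tcp_rot: [-3.077, 0.104, -0.006]
wrist_force: [-0.6, -1.5, -1.5]
width: 0.371
```

```bash
python3 -c "
from h import *
st();shot('side','t_side.png',None,1.5)"
```

```text
t 22.3 p [0.4976 0.2513 0.1319] yaw -3.9 z [ 0.006  0.062 -0.998] F [-0.6 -1.5 -1.5] T [-0.13  0.1  -0.2 ] w 0.371 q [0.39 0.13 2.   0.07 0.98 0.42]
```

View pics/t_side.png

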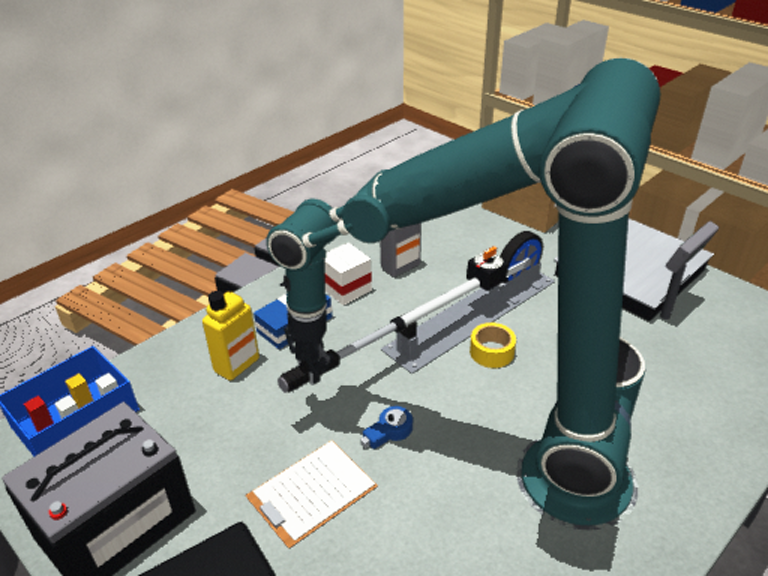

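Lifting cleanly, with the wheel still in its pocket. Same again.

Request:
move_arm:
  series: "0.0042 0 0 0 0 -0.058 -1;0.0083 0 0 0 0.001 -0.117 -1;0.0125 0 0 0 0.002 -0.175 -1;0.0167 0 0 0 0.004 -0.234 -1;0.0208 0 0 0 0.006 -0.292 -1;0.025 0 0 0 0.009 -0.351 -1;0.0292 0 0 0 0.0125 -0.409 -1;0.0292 0 0 0 0.0125 -0.409 -1"

```text
time: 23.15
tool_pos: [0.4973, 0.2475, 0.1726]
tcp_rot: [-3.016, 0.102, -0.008]
wrist_force: [0.4, 0.1, -2.1]
width: 0.369
```

Request:
move_arm:
  series: "0 0 0 0 0 0 -1;0 0 0 0 0 0 -1;0 0 0 0 0 0 -1;0 0 0 0 0 0 -1;0 0 0 0 0 0 -1;0 0 0 0 0 0 -1;0 0 0 0 0 0 -1;0 0 0 0 0 0 -1"

```text
time: 23.95
tool_pos: [0.4968, 0.2477, 0.1715]
tcp_rot: [-3.017, 0.101, -0.006]
wrist_force: [0.8, 0.8, -2.3]
width: 0.369
```

```bash
python3 -c "
from h import *
st();s,_=shot('side','u_side.png',(170,130,390,290),3.6);c,_=shot('top','u_top.png',(60,190,440,290),2.1);shot('wrist','u_wrist.png',None,1.5)
m=cv2.inRange(cv2.cvtColor(c['pixels'],cv2.COLOR_RGB2HSV),(6,120,110),(22,255,255)); m[:215]=0;m[250:]=0;m[:,:335]=0;m[:,375:]=0
ys,xs=np.nonzero(m);print(xs.mean(),ys.mean())
st()"
```

```text
t 23.95 p [0.4968 0.2477 0.1715] yaw -3.8 z [ 0.008  0.122 -0.993] F [ 0.8  0.8 -2.3] T [ 0.08 -0.03 -0.06] w 0.369 q [0.35 0.07 1.99 0.13 1.03 0.35]
361.05172413793105 230.01724137931035
t 24.1 p [0.4968 0.2477 0.1715] yaw -3.8 z [ 0.008  0.122 -0.992] F [-0.1  1.5 -0.7] T [ 0.05 -0.02 -0.08] w 0.367 q [0.35 0.07 1.99 0.13 1.03 0.35]
```

View pics/u_side.png

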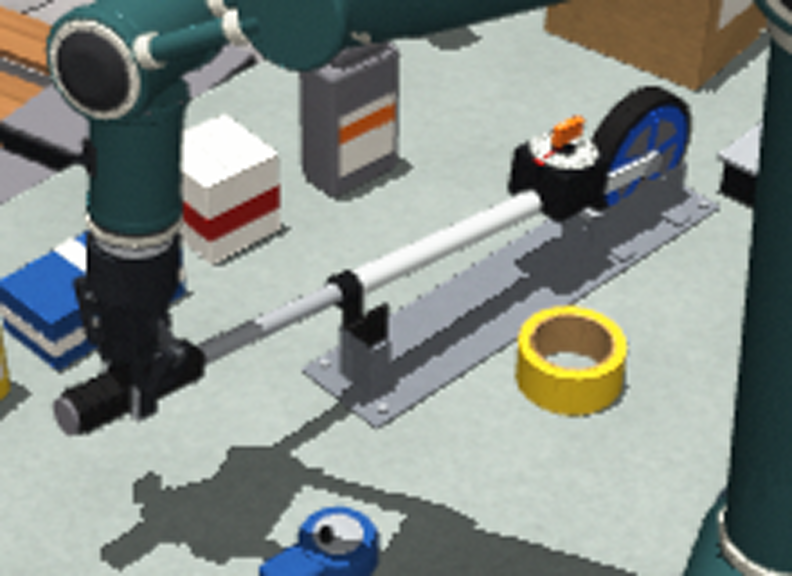

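View pics/u_top.png

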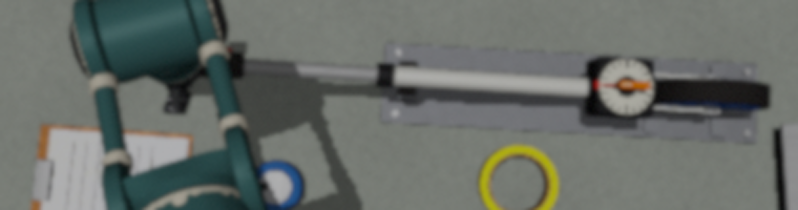

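View pics/u_wrist.png

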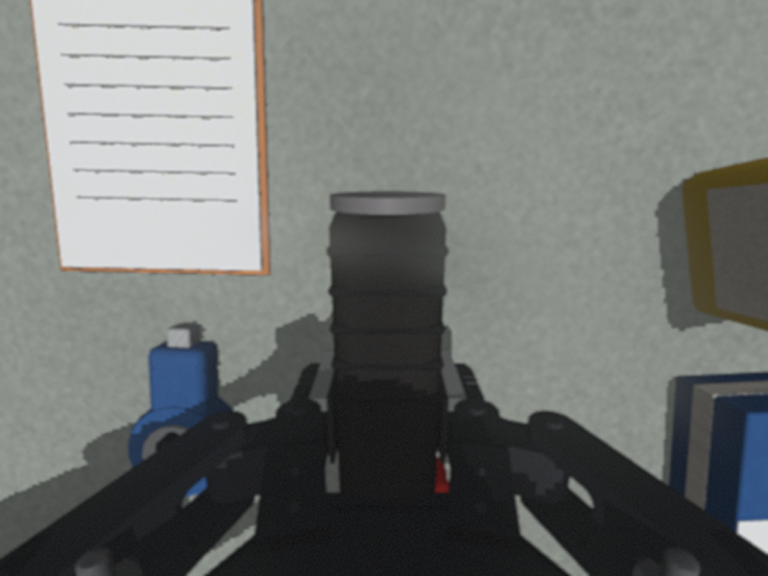

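```bash
python3 -c "
from h import *
print(bot.finish_job());st()"
```

```text
the job is handed in; nothing more can be done
None
the job is handed in; nothing more can be done
```

I finished the job and handed it in at about 24 s. The simulator gave no verdict, so everything below rests on my own checks.

- **Counter:** I gripped the orange bar and turned it about 56° anticlockwise, with the handle still pushed in. I then pressed on against the stop (1.6 N m reaction). The pointer sits on the red zero mark in the last top and side pictures.
- **Handle:** I squeezed the button flush (31.4 mm opening) and pulled 150 mm, past the first stop, with no slip. I then released, re-gripped about 7.5 mm outward of the grip's centre and eased it out to the last stop.
- **Lock:** The force rose to 5.8 N pulling and 8.2 N pushing back, with only about 3 mm of motion between, so the handle is locked at the second stop. The wrist picture shows the button standing proud behind the fingers.
- **Final hold:** I lifted the grip 7° about the hub and held it with a 35 N squeeze setting. The tool point is at 0.1715 m, and the pictures show the tube above the prongs.
- **Wheel and bystanders:** The wheel tip is at the same pixel before and after the lift. No bystander looks moved in the pictures, which I did not measure.

Two things were less certain:
- The wrist force reading has about 1–2 N of noise, so the last pulls and the rest-contact check rest partly on the pictures.
- The first push-back reading (4.6 N) could have been sliding friction, so I pushed a little further to confirm the lock.

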